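Gauge a cowbell: load the tray, run it home, tighten the ratchet until it clicks

ROBOT

A 6-joint arm with a two-finger parallel gripper is mounted at the origin on the work surface. World frame = base frame: x ahead of the robot, y to its left, z up, the work surface at z = 0. Lengths are in mm, angles in degrees, forces in N, time in s.
With the tool pointing down it reaches from about 350 to 850 mm from the base axis. Payload 8.1 kg.
Tool frame: the origin (TCP) lies between the finger pads; the fingertips stand 17 mm ahead of it and the grasp point (between the pads) lies 2 mm behind it; z points along the fingers, y is the line along which they close (so a half turn about z gives the same grasp; the last joint's range is limited). The gripper opens to 85 mm and grips with 20 to 120 N. Pads are 22 mm wide; open, the fingers measure 114 mm over their backs; the gripper's body (76 mm by 85 mm) begins 54 mm behind the grasp point. The pads swing forward as they close: fully open they stand 13 mm farther back than shut.
Start: joints at [-79.32, 7.471, 85.268, -0, 87.261, -4.893], TCP at [161.1, -577.973, 248.292] pointing down, gripper open.
Joint ranges: [-169.43, 169.43], [-51.17, 129.36], [1.28, 143.12], [-76.62, 256.62], [0, 156.53], [-152.29, 152.29]. Speed limits (degrees/s): [136.94, 136.94, 159.86, 180, 180, 180].

INTERFACE

Orientations are given as [roll, pitch, yaw] about the fixed x, y, z axes, in that order (R = Rz(yaw) Ry(pitch) Rx(roll)).
In Python, from bench import sense, snapshot, hand_in, trace, place_of gives the robot as it stands.
- The arm moves only by the shell command python3 -m handwheel 'ROWS' [FORCE]. ROWS is JSON, a list of rows, each a list of 7 numbers: the opening, from -1 (shut) to 1 (fully open), then the shift along the tool's x, y, z in cm, then the turn, a rotation vector about the tool's x, y, z in rad. A call has 1 to 12 rows; each row shifts and turns the commanded pose from where the row before left it, along the tool's axes as they then stand; what a row does not reach is not made up. A row lasts 1/12 s, in which the tool goes at most 41.7 mm and 7.16 degrees, less where a joint would pass 70% of its speed; a pose out of reach is approached as far as the arm can. A call with a gripper value outside its range is refused whole. The fingers move at their own pace and stop on an object; FORCE is the grip in N (left out, the last holds). Time passes only in rows, so rows that do not move let the fingers close. It gives the time, the measured TCP pose, the force, the opening and the grip force at its end, in the units of the state.
- sense(): the state, without advancing time (a new reading comes with each control period).
- snapshot(name): name is "side" or "top" or "wrist"; returns a dict with "image" (384x512x3 uint8, red, green, blue), "intrinsics" (3x3 intrinsics, pixels), "k1" (the pictures are not rectified: a ray, as slopes to the right and down, at radius r is drawn at 1 + k1 r^2 times it, then the intrinsics apply), "R" (3x3) and "t" (3): a world point X has camera coordinates R X + t. Camera axes: x right, y down, z forward; pixel columns grow to the right and rows downward; lengths in mm; the calibration is good to about 2 mm. A picture is of the moment at which its call begins. There is no depth.
- hand_in(): hands the job in; it is judged then, once.
Trained networks look in a picture, given as the dict that the camera call returned (one of the last four; its "shot" number tells which), for a name from the list of things; names that differ only in an ending like _2 or _b are one class to them, and where a whole thing is asked for, a point or a joint stands for the part that bears it (a point fixed in the world has none). Each returns a list of dicts, best first, with "conf" (0 to 1); they miss things now and then, are a little off and sometimes report something else, mostly with a low value. They report only what shows in the picture. A call takes as long as a camera call. They do not tell look-alikes from the thing itself.
- trace(picture, query): "pixels" (384x512 bool, what is visible of it).
- place_of(picture, query): "location" ([x, y, z] in mm, in world coordinates, good to about 4 mm: a listed point, or the origin of a listed thing).
The state is a dict: "time": time; "joint_pos": joint angles; "qd": joint speeds; "joint_efforts": joint torques, N m; "tool_pos": TCP position; "tcp_rot": TCP orientation; "ft_force": force on the tool from outside, world axes, zero at the start; "wrist_torque": the same for the moment, N m; "finger_gap": finger opening in mm; "grip_force": force on a finger pad.
Only numpy, scipy, OpenCV 4.12 (cv2) and the standard library are available. Lean on these libraries where they do the work, as an engineer would, in place of code of your own. Each camera call takes 0.05 s, during which the arm holds its last target. There are 200 camera calls.

TASK

Set the tallest of the three loose cowbells down in the nest of the height gauge's tray, let go of it, and push the tray gently all the way in until it meets its stop under the spindle. Then turn the black ratchet knob on top of the gauge clockwise (seen from above) until the spindle bears on the bell's strap and the knob slips, let it slip two to four clicks, and let go, leaving the bell clamped. Turn only by the black knob, never by the steel collar under it, and leave everything else on the bench where it is.

Things in the scene. Friction and masses are not known exactly. Their poses are not given: they have to be found in the camera images.
- bell_centre (a point): Centre of the cowbell to gauge, 40 mm above its underside: dark steel, the tallest of the three loose bells, 80 mm tall, 0.28 kg. Body 62 mm tall, tapering from 50 x 36 mm at the mouth to 40 x 28 mm at the crown; on it a flat strap handle 30 mm long, 14 mm wide, 18 mm high. x along its 50 mm side, y across (grip the body across y), z up. The other two loose bells are 56 mm tall.
- bell: The same bell; origin at the centre of its underside, same axes. Five big bells in a row along the right side of the bench are fixed and not part of the job.
- nest (a point): Centre of the nest's floor on the gauge's sliding tray: a recess 55 x 41 mm (x by y) inside lips 6 mm high and thick, floor 22 mm above the bench. x points the way the tray is pushed in (to the column), z up. The bell stands in it with its 50 mm side along x, either way round, 2.5 mm clear all round.
- push_plate (a point): Middle of the outer (-x) face of the upright steel plate at the tray's outer end: 60 mm wide (y), 8 mm thick (x), 45 mm tall, top edge 67 mm above the bench. The point lies 94 mm on the -x side of the nest centre, 52 mm above the bench; axes as the nest's. Push it along +x with closed fingertips, under 45 N.
- tray (a joint): Travel of the tray, m: 0 fully out, 0.100 fully in against its rigid stop, the nest then under the spindle. About 2 N of sliding friction; it stays where it is left. It starts 0 to 20 mm in.
- spindle: Upright steel spindle, 12 mm diameter, under the gauge's overhanging arm; origin at the centre of its flat foot. It goes straight down 3.0 mm per rad of screw turn, on the knob's axis. It starts 3 to 6 mm above the top of a seated bell on a tray pushed home. The arm's underside is 128 mm above the bench; arm and column end 162 mm up.
- knob_grip (a point): On the axis of the black ribbed ratchet knob, at the height to grip, 198 mm above the bench. Knob upright, 26 mm diameter, 176 to 212 mm above the bench; it stays at that height. A steel collar (34 mm diameter, 163 to 173 mm up) is below it. Clockwise from above lowers the spindle, drag 0.05 N m; back unscrews it. About 1.0 to 2.2 rad reach the bell, so regrasp.
- ratchet (a joint): How far the ratchet has slipped since the start, rad: stays 0 until the spindle bears and the set torque (pulsing 0.06 to 0.10 N m) is reached, then grows with the knob's turn, 0.39 rad a click (16 clicks a turn). While it slips the spindle stands still; it stays clamped when the knob is let go.
Not all that is in view belongs to the job. What is shaped like the bell but pink, red or turquoise is not meant.

How it is judged:
By the outcome, as a careful person would: the job done as asked, in the order asked, and still so for the second after the job is handed in, with the robot touching nothing.
It also fails if it takes over 72 s, if anything falls off the work surface, if the arm or the gripper's body presses on something with over 40 N, if the wrist force passes 120 N, or if a joint passes its speed limit or range.

## Working session

There is one attempt and no reset: what is moved stays moved. The work goes in short steps, Python scripts to look and compute and a shell command to move; the robot and the scene stay as the last step left them, time stands still between calls to the robot, and variables do not carry over. Pictures are saved under pics/ and viewed, at most 15 in all, crops included, and the job is handed in when it is done.

```bash
mkdir -p pics; ls
cat > h.py <<'E'
import numpy as np, cv2
from bench import sense, snapshot, hand_in, trace, place_of
def save(p,n,crop=None,s=1):
    im=p["image"][:,:,::-1]
    if crop: im=im[crop[1]:crop[3],crop[0]:crop[2]]
    cv2.imwrite("pics/"+n,cv2.resize(im,None,fx=s,fy=s,interpolation=cv2.INTER_CUBIC))
def proj(p,X):
    c=p["R"]@np.array(X,float)+p["t"]; s=c[:2]/c[2]; s=s*(1+p["k1"]*(s@s)); K=np.array(p["intrinsics"])
    return K[:2,:2]@s+K[:2,2]
def ray(p,uv):
    K=np.array(p["intrinsics"]); d=np.linalg.inv(K[:2,:2])@(np.array(uv,float)-K[:2,2]); s=d.copy()
    for _ in range(20): s=d/(1+p["k1"]*(s@s))
    R=np.array(p["R"]); return -R.T@p["t"], R.T@np.r_[s,1]
def atz(p,uv,z):
    o,d=ray(p,uv); return o+d*(z-o[2])/d[2]
def prep(p): 
    for k in("R","t","intrinsics"): p[k]=np.array(p[k])
    return p
E
python3 - <<'E'
from h import *
ims=[]
for n in("top","side"):
    p=snapshot(n); save(p,n+"0.png",None,1.5)
    for q in("bell","bell_centre","nest","push_plate","knob_grip","spindle"):
        print(n,q,[(np.round(r["location"]),round(r["conf"],2),np.round(proj(p,r["location"]))) for r in place_of(p,q)])
print(sense())
E
```

```text
pics
top bell [(array([478., 432.,   2.]), 0.87, array([119., 240.])), (array([385., 370.,  -1.]), 0.78, array([146., 276.])), (array([489., 331.,   2.]), 0.59, array([158., 232.])), (array([480., 235.,   3.]), 0.59, array([196., 231.]))]
top bell_centre [(array([480., 234.,  37.]), 0.86, array([195., 230.])), (array([386., 369.,  40.]), 0.79, array([142., 275.])), (array([483., 333.,  38.]), 0.76, array([154., 233.])), (array([474., 430.,  42.]), 0.72, array([115., 240.]))]
top nest [(array([ 561., -162.,   24.]), 0.66, array([351., 181.]))]
top push_plate [(array([ 473., -122.,   50.]), 0.68, array([343., 216.]))]
top knob_grip [(array([ 637., -200.,  199.]), 0.47, array([380., 127.]))]
top spindle []
side bell [(array([473., 427.,   5.]), 0.98, array([246., 372.])), (array([477., 233.,  -3.]), 0.95, array([258., 282.])), (array([384., 368.,  -4.]), 0.88, array([299., 348.])), (array([483., 336.,   1.]), 0.69, array([249., 324.]))]
side bell_centre [(array([476., 235.,  44.]), 0.9, array([259., 270.])), (array([470., 434.,  41.]), 0.85, array([247., 368.])), (array([486., 331.,  40
[... 316 characters left out ...]
indle []
{'time': 0.7, 'joint_pos': array([-7.93188319e+01,  7.47120167e+00,  8.52677497e+01,  8.71728446e-04,
        8.72605790e+01, -4.89321120e+00]), 'qd': array([ 0.03895011, -0.01716069, -0.03941738,  0.06958827,  0.04691426,
        0.01593535]), 'joint_efforts': array([-8.56734132e-04, -5.69156885e+01, -5.00749004e+01, -2.17459760e-04,
        1.36695100e-03,  1.87229432e-05]), 'tool_pos': array([ 161.12029126, -577.97180143,  248.29233411]), 'tcp_rot': array([ 1.79999458e+02, -8.27498226e-04,  1.55743376e+01]), 'ft_force': array([ 0.77610387, -0.22571175,  0.10414256]), 'wrist_torque': array([ 0.02789224, -0.03115027,  0.0421953 ]), 'grip_force': 0.0, 'finger_gap': 85.4463738201272}
```

View pics/top0.png

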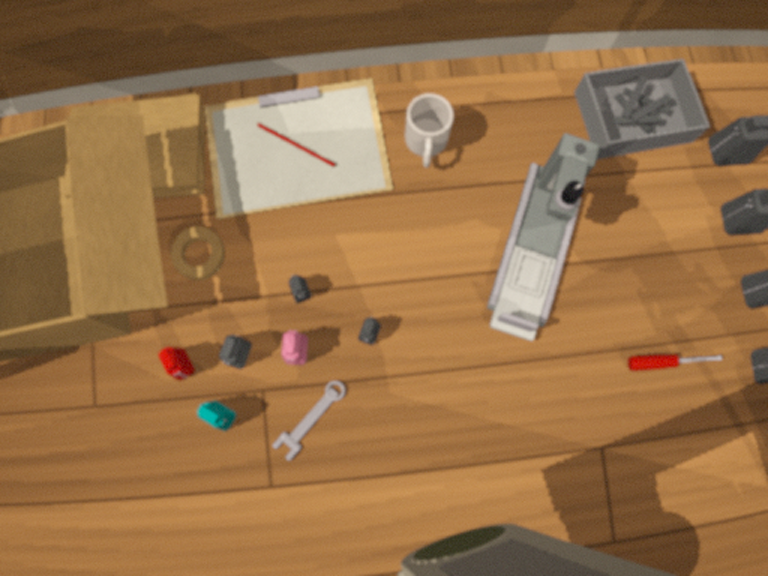

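View pics/side0.png

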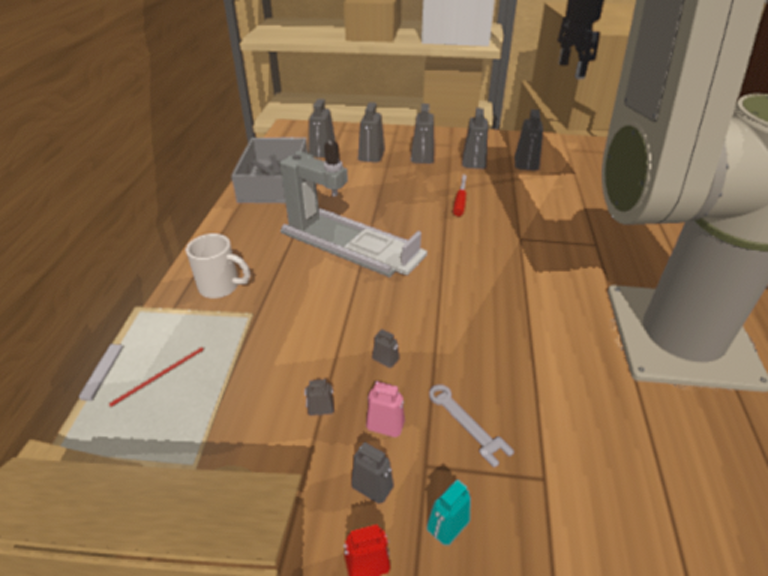

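The side view shows three upright dark bells, in 512-wide pixels: small at (257,232), small at (213,265), and the tallest at (248,315). The look-alikes are pink (257,272), red (245,368) and turquoise (300,343). My choice is the dark one at about world (486,332). I'll check it in a close crop from the wrist camera on approach.

```bash
python3 -m handwheel '[[1,2.5,-3.2,0,0,0,0],[1,2.5,-3.2,0,0,0,0],[1,2.5,-3.2,0,0,0,0],[1,2.5,-3.2,0,0,0,0],[1,2.5,-3.2,0,0,0,0],[1,2.5,-3.2,0,0,0,0],[1,2.5,-3.2,0,0,0,0],[1,2.5,-3.2,0,0,0,0],[1,2.5,-3.2,0,0,0,0],[1,2.5,-3.2,0,0,0,0],[1,2.5,-3.2,0,0,0,0],[1,2.5,-3.2,0,0,0,0]]' && python3 -m handwheel '[[1,2.5,-3.2,0,0,0,0],[1,2.5,-3.2,0,0,0,0],[1,2.5,-3.2,0,0,0,0],[1,1.8,-3.7,0,0,0,0],[1,1.8,-3.7,0,0,0,0],[1,1.8,-3.7,0,0,0,0],[1,1.8,-3.7,0,0,0,0],[1,1.8,-3.7,0,0,0,0],[1,1.8,-3.7,0,0,0,0],[1,1.8,-3.7,0,0,0,0],[1,0,0,0,0,0,0]]'
python3 - <<'E'
from h import *
print(sense()["tool_pos"],sense()["tcp_rot"])
p=snapshot("wrist"); save(p,"w1.png",None,1.5)
for q in("bell","bell_centre"):
    print(q,[(np.round(r["location"]),round(r["conf"],2),np.round(proj(p,r["location"]))) for r in place_of(p,q)])
print(-np.array(p["R"]).T@p["t"])
E
```

```text
time: 1.7
tool_pos: [347.3, -125.8, 248.7]
tcp_rot: [179.9, -0.1, 15.5]
ft_force: [1.2, 0.2, -0.8]
finger_gap: 85.2
grip_force: 0.0
time: 2.62
tool_pos: [444.9, 274.4, 247.2]
tcp_rot: [-179.9, 0.0, 15.8]
ft_force: [0.9, 0.9, -0.2]
finger_gap: 85.4
grip_force: 0.0
[444.90727559 274.38389174 247.18309251] [-1.79864247e+02  4.69975868e-02  1.58359573e+01]
bell [(array([482., 236.,  -1.]), 0.92, array([295., 135.])), (array([387., 369.,   1.]), 0.84, array([167., 181.])), (array([484., 332.,   2.]), 0.83, array([215., 111.])), (array([477., 432.,  -2.]), 0.79, array([128.,  92.]))]
bell_centre [(array([481., 231.,  41.]), 0.93, array([303., 143.])), (array([484., 332.,  41.]), 0.89, array([210., 113.])), (array([475., 430.,  42.]), 0.81, array([112.,  94.])), (array([385., 369.,  40.]), 0.62, array([156., 193.]))]
[515.95399378 293.16761399 371.65210982]
```

View pics/w1.png

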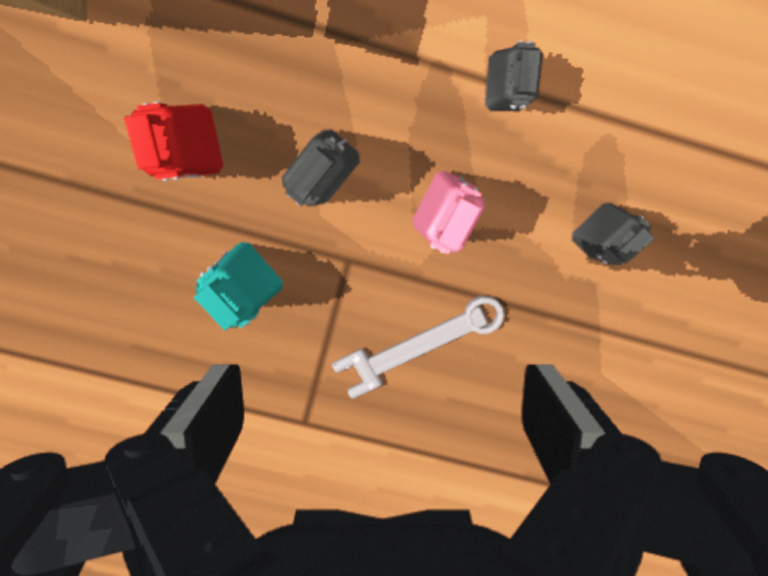

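The tall dark bell is at px (213,111) in the wrist view, and the small dark ones are at (342,52) and (408,157). Next I'll fit its pose to its silhouette.

```bash
cat > fit.py <<'E'
from h import *
from scipy.optimize import minimize
def box(a,b,z): return [(sx*a/2,sy*b/2,z) for sx in(-1,1) for sy in(-1,1)]
BELL=np.array(box(50,36,0)+box(40,28,62)+box(30,14,80))
def fit(views,x0,z0=0):
    def cost(v):
        x,y,a=v; a=np.radians(a); c,s=np.cos(a),np.sin(a); tot=0
        W=BELL@np.array([[c,s,0],[-s,c,0],[0,0,1]])+[x,y,z0]
        for p,m in views:
            uv=np.array([proj(p,w) for w in W],np.float32)
            h=cv2.convexHull(uv); M=np.zeros((384*4,512*4),np.uint8)
            cv2.fillConvexPoly(M,np.int32(np.round(h*4+1.5)),1)
            m4=np.kron(m,np.ones((4,4),bool)); M=M>0
            tot+=1-(M&m4).sum()/(M|m4).sum()
        return tot/len(views)
    best=None
    for a in range(0,180,30):
        r=minimize(cost,[x0[0],x0[1],a],method="Nelder-Mead",options=dict(initial_simplex=np.array([x0[0],x0[1],a])+np.array([[0,0,0],[6,0,0],[0,6,0],[0,0,15]]),maxiter=60))
        if best is None or r.fun<best.fun: best=r
    return best.x,best.fun
def mask(p,X,q="bell"):
    u=proj(p,X); c=[t["pixels"] for t in trace(p,q)]
    for m in c:
        ys,xs=np.nonzero(m)
        if len(xs) and abs(xs.mean()-u[0])<12 and abs(ys.mean()-u[1])<12: return m
    print("no mask",[np.argwhere(m).mean(0) for m in c],u)
E
python3 - <<'E'
from fit import *
X=[484,332,40]; vs=[]
for n in("wrist","side","top"):
    p=snapshot(n); m=mask(p,X)
    if m is not None:
        vs.append((p,m)); print(n,m.sum(),fit([(p,m)],X))
print(fit(vs,X))
# the gauge
p=snapshot("top")
for q in("tray","push_plate","nest","knob_grip","ratchet"):
    print(q,[(len(np.argwhere(t["pixels"])),np.round(cv2.minAreaRect(np.argwhere(t["pixels"])[:,::-1].astype(np.float32))[:],0) if 0 else cv2.minAreaRect(np.argwhere(t["pixels"])[:,::-1].astype(np.float32)),t["conf"]) for t in trace(p,q)[:2]])
save(p,"gauge.png",(310,70,420,240),5) 
cv2.imwrite("pics/gauge.png",cv2.resize(p["image"][80:235,310:420,::-1],None,fx=3.8,fy=3.8,interpolation=cv2.INTER_CUBIC))
E
```

```text
wrist 1738 (array([483.05565155, 331.25860245, -25.63003103]), np.float64(0.07572013674982225))
side 835 (array([484.30455001, 332.36372347, 154.27086107]), np.float64(0.08808967129693301))
no mask [array([276.5698324 , 144.26536313]), array([249.18181818, 116.68181818]), array([232.76296296, 199.14814815])] [154.32919507 232.3378741 ]
(array([483.5899    , 331.25366576, 153.42310614]), np.float64(0.09021388086725379))
tray [(1632, ((348.7044677734375, 195.06346130371094), (30.166851043701172, 55.82185363769531), 17.2414608001709), 0.87)]
push_plate [(1724, ((348.504638671875, 195.1513671875), (30.746225357055664, 57.66114807128906), 16.69924545288086), 0.82)]
nest [(1739, ((348.4862365722656, 195.4553680419922), (31.243101119995117, 57.90077209472656), 16.557069778442383), 0.75)]
knob_grip [(1614, ((348.7516784667969, 195.42617797851562), (30.180940628051758, 56.76089096069336), 16.557071685791016), 0.64), (153, ((380.923095703125, 128.11538696289062), (11.094003677368164, 15.808956146240234), 33.6900634765625), 0.49)]
ratchet [(191, ((381.1400451660156, 127.9800033569336), (12.20000171661377, 17.399999618530273), 36.869895935058594), 0.74)]
```

```bash
python3 -m handwheel '[[1,0,0,0,0,0,-0.12],[1,0,0,0,0,0,-0.12],[1,0,0,0,0,0,-0.12],[1,0,0,0,0,0,-0.12],[1,0,0,0,0,0,-0.12],[1,0,0,0,0,0,-0.12],[1,0,0,0,0,0,-0.12],[1,0,0,0,0,0,-0.12],[1,0,0,0,0,0,-0.12],[1,0,0,0,0,0,-0.12]]' && python3 -m handwheel '[[1,0,0,0,0,0,-0.12],[1,0,0,0,0,0,-0.12],[1,0,0,0,0,0,-0.12],[1,0,0,0,0,0,-0.12],[1,0,0,0,0,0,-0.12],[1,0,0,0,0,0,-0.12],[1,0,0,0,0,0,-0.12],[1,0,0,0,0,0,-0.12],[1,0,0,0,0,0,-0.12],[1,0,0,0,0,0,-0.12],[1,0,0,0,0,0,0]]'
cat >> h.py <<'E'
from scipy.spatial.transform import Rotation as Ro
def to(x,y,z,yaw):
    s=sense(); R=Ro.from_euler("xyz",s["tcp_rot"],degrees=True); T=Ro.from_euler("xyz",[180,0,yaw],degrees=True)
    print("shift cm",np.round(R.inv().apply(np.array([x,y,z])-s["tool_pos"])/10,2),"rot",np.round((R.inv()*T).as_rotvec(),3),"pose",np.round(s["tool_pos"],1),np.round(s["tcp_rot"],1))
E
python3 -c "
from h import *
to(483.5,331.3,140,154); print(sense()['joint_pos'])"
```

```text
time: 4.2
tool_pos: [445.3, 268.4, 248.3]
tcp_rot: [-180.0, 0.0, 84.7]
ft_force: [-1.3, 0.9, -0.3]
finger_gap: 85.7
grip_force: 0.0
time: 5.12
tool_pos: [445.3, 268.4, 248.3]
tcp_rot: [-180.0, -0.0, 153.4]
ft_force: [0.2, -0.2, -0.2]
finger_gap: 85.2
grip_force: 0.0
shift cm [-0.6   7.33 10.83] rot [-0.   -0.   -0.01] pose [445.3 268.4 248.3] [-180.    -0.   153.4]
[ 2.54292225e+01 -4.99179474e+00  9.79118148e+01  1.19549736e-03
  8.70814818e+01 -3.79929011e+01]
```

View pics/gauge.png

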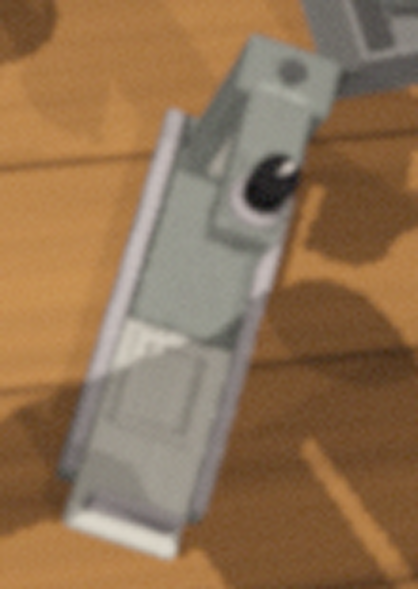

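The gauge crop shows the tray's push plate at the bottom, the nest in the middle, and the column and knob at the top.

```bash
python3 -m handwheel '[[1,-0.3,3.65,1.6,0,0,-0.01],[1,-0.3,3.65,1.6,0,0,0],[1,0,0,4,0,0,0],[1,0,0,3,0,0,0],[1,0,0,0,0,0,0],[1,0,0,0,0,0,0]]'
python3 - <<'E'
from fit import *
X=[484,332,40]
p=snapshot("wrist"); m=mask(p,X)
if m is not None: print(m.sum(),fit([(p,m)],X))
save(p,"w2.png",None,1)
to(483.5,331.3,40,154)
E
```

```text
time: 5.62
tool_pos: [481.8, 330.1, 144.3]
tcp_rot: [-179.7, -0.2, 153.5]
ft_force: [0.4, -0.5, -0.2]
finger_gap: 85.2
grip_force: 0.0
3166 (array([483.69203295, 331.07257747, 155.56968734]), np.float64(0.07303962316431145))
shift cm [ 0.1  -0.07 10.87] rot [ 0.002  0.002 -0.008] pose [484.4 331.4 148.7] [1.799e+02 1.000e-01 1.536e+02]
```

View pics/w2.png

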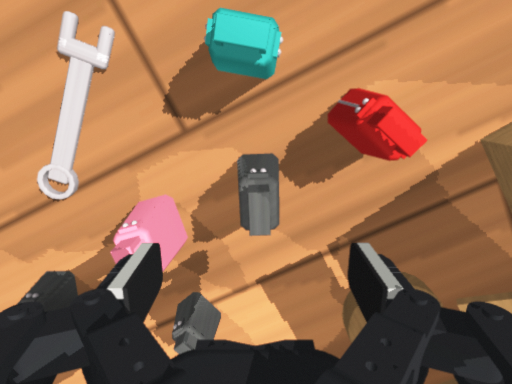

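The dark bell is centred between the fingers at (260,195). The small bell at (195,322) lies near the lower edge, so I'll check its clearance.

```bash
python3 - <<'E'
from h import *
p=snapshot("wrist")
print(atz(p,(195,322),28),atz(p,(45,295),28),atz(p,(155,225),30))
print([np.round(proj(p,[483.5-s*.44*r,331.3-s*.9*r,25]),0) for s in(1,-1) for r in(32,50)])
E
python3 -m handwheel '[[0.4,0,0,2,0,0,-0.008],[0.4,0,0,1,0,0,0],[0.4,0,0,0,0,0,0],[0.4,0,0,0,0,0,0]]'
```

```text
[575.73175695 223.76943721  28.        ] [490.49694515 119.36881582  28.        ] [476.15592957 242.68295229  30.        ]
[array([215., 185.]), array([193., 185.]), array([294., 185.]), array([316., 184.])]
time: 6.1
tool_pos: [483.4, 330.8, 116.9]
tcp_rot: [-180.0, -0.0, 154.1]
ft_force: [-0.9, 0.4, -0.4]
finger_gap: 59.9
grip_force: 0.0
```

Clear. Descend to z=40 and grip.

```bash
python3 -m handwheel '[[0.4,0,0.05,2.5,0,0,0],[0.4,0,0,2.5,0,0,0],[0.4,0,0,1.5,0,0,0],[0.4,0,0,1.2,0,0,0],[0.4,0,0,0,0,0,0],[-0.6,0,0,0,0,0,0],[-0.6,0,0,0,0,0,0],[-0.6,0,0,0,0,0,0],[-0.6,0,0,0,0,0,0],[-0.6,0,0,0,0,0,0]]' 40; python3 -c "
from h import *
to(483.5,331.3,40,154)"
```

```text
time: 6.93
tool_pos: [485.0, 332.1, 41.5]
tcp_rot: [179.8, 0.1, 154.1]
ft_force: [-0.7, -0.9, 6.0]
finger_gap: 30.9
grip_force: 40.7
shift cm [ 0.1  -0.14  0.15] rot [0.003 0.002 0.002] pose [485.  332.1  41.5] [1.798e+02 1.000e-01 1.541e+02]
```

```bash
python3 -m handwheel '[[-0.6,0,0,-1,0,0,0],[-0.6,0,0,-2.5,0,0,0],[-0.6,0,0,-3.5,0,0,0],[-0.6,0,0,-3.5,0,0,0],[-0.6,0,0,-3,0,0,0],[-0.6,0,0,-1.5,0,0,0],[-0.6,0,0,0,0,0,0]]' 45 && python3 -m handwheel '[[-0.6,-1,-1.7,0,0,0,0],[-0.6,-1.5,-2.7,0,0,0,0],[-0.6,-1.9,-3.4,0,0,0,0],[-0.6,-1.9,-3.4,0,0,0,0],[-0.6,-1.9,-3.4,0,0,0,0],[-0.6,-1.9,-3.4,0,0,0,0],[-0.6,-1.9,-3.4,0,0,0,0],[-0.6,-1.9,-3.4,0,0,0,0],[-0.6,-1.9,-3.4,0,0,0,0],[-0.6,-1.9,-3.4,0,0,0,0],[-0.6,-1.9,-3.4,0,0,0,0],[-0.6,-1.9,-3.4,0,0,0,0]]' && python3 -m handwheel '[[-0.6,-1.4,-2.4,0,0,0,0],[-0.6,-0.5,-0.9,0,0,0,0],[-0.6,0,0,0,0,0,0],[-0.6,0,0,0,0,0,0]]'
python3 - <<'E'
from h import *
p=snapshot("wrist"); save(p,"w3.png",None,1.5)
for n in("wrist","top","side"):
    if n!="wrist": p=snapshot(n)
    for q in("nest","push_plate","knob_grip","spindle"):
        print(n,q,[(np.round(r["location"]),round(r["conf"],2),np.round(proj(p,r["location"]))) for r in place_of(p,q)[:2]])
to(560,-161,190,156)
E
```

```text
time: 7.52
tool_pos: [486.0, 332.8, 195.6]
tcp_rot: [179.6, 0.3, 154.1]
ft_force: [0.8, 0.9, -2.4]
finger_gap: 30.8
grip_force: 45.6
time: 8.52
tool_pos: [508.1, -109.5, 187.7]
tcp_rot: [-180.0, -0.1, 154.1]
ft_force: [0.8, -0.0, -2.9]
finger_gap: 30.7
grip_force: 45.5
time: 8.85
tool_pos: [511.3, -145.7, 187.9]
tcp_rot: [180.0, -0.1, 154.0]
ft_force: [0.5, 0.8, -3.5]
finger_gap: 30.8
grip_force: 45.6
wrist nest []
wrist push_plate [(array([ 475., -122.,   54.]), 0.85, array([262., 131.]))]
wrist knob_grip []
wrist spindle []
top nest [(array([ 561., -164.,   23.]), 0.74, array([352., 181.]))]
top push_plate [(array([ 475., -121.,   48.]), 0.73, array([342., 215.]))]
top knob_grip []
top spindle []
side nest [(array([ 556., -162.,   20.]), 0.74, array([249., 163.]))]
side push_plate [(array([ 476., -124.,   51.]), 0.88, array([275., 164.]))]
side knob_grip [(array([ 634., -205.,  201.]), 0.43, array([222.,  99.]))]
side spindle [(array([ 478., -126.,   50.]), 0.16, array([274., 164.]))]
shift cm [-4.97  0.74 -0.07] rot [ 0.     0.    -0.033] pose [ 512.1 -145.9  189.3] [180.    0.  154.1]
```

View pics/w3.png

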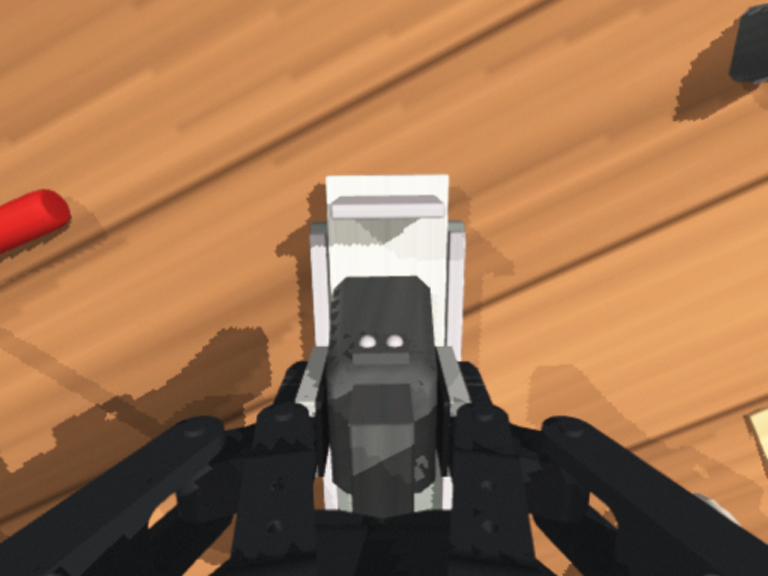

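The wrist view shows the push plate's top edge at px (222–296, 132), with the held bell hiding the nest. I'll step sideways to see the nest.

```bash
python3 -m handwheel '[[-0.6,-1.5,2,0,0,0,-0.02],[-0.6,-2,3,0,0,0,-0.013],[-0.6,-1.5,3,0,0,0,0],[-0.6,0,0.8,0,0,0,0],[-0.6,0,0,0,0,0,0],[-0.6,0,0,0,0,0,0]]'
python3 - <<'E'
from h import *
p=snapshot("wrist"); np.save("w4.npy",p,allow_pickle=True)
for q in("nest","push_plate","knob_grip","spindle"):
        print(q,[(np.round(r["location"]),round(r["conf"],2),np.round(proj(p,r["location"]))) for r in place_of(p,q)[:2]])
to(560,-161,190,156); u=proj(p,[559,-162,22]).astype(int); print(u)
c=(max(0,u[0]-100),max(0,u[1]-125),u[0]+100,u[1]+75);print(c)
save(p,"w4.png",c,3)
E
```

```text
time: 10.1
tool_pos: [594.0, -86.7, 188.8]
tcp_rot: [-180.0, -0.1, 156.1]
ft_force: [0.3, -0.5, -3.4]
finger_gap: 30.8
grip_force: 45.7
nest [(array([ 564., -167.,   21.]), 0.66, array([166., 178.]))]
push_plate [(array([ 476., -123.,   52.]), 0.78, array([150.,  65.]))]
knob_grip []
spindle []
shift cm [ 0.09 -8.06 -0.05] rot [-0.     0.    -0.001] pose [593.7 -87.8 189.5] [-180.     0.   155.9]
[167 172]
(np.int64(67), np.int64(47), np.int64(267), np.int64(247))
```

View pics/w4.png

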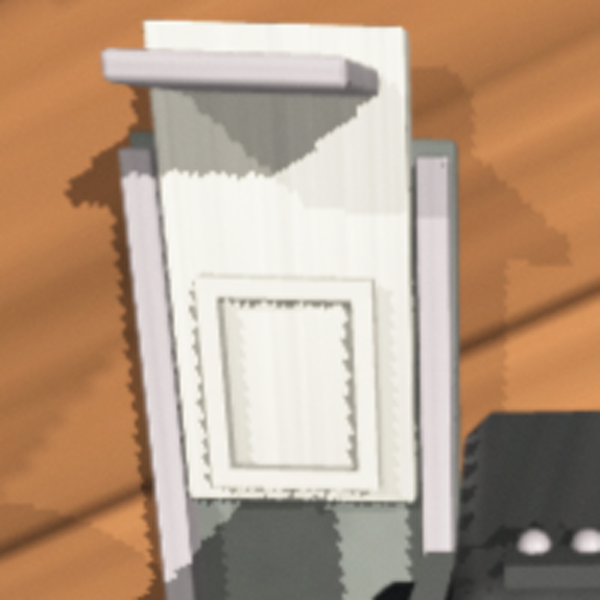

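The crop shows the nest clearly: lip outer corners at about (200,277), (373,279), (381,491) and (211,489), and the inner recess at about (217,297) to (358,470).

Run:
```python
from h import *
p=np.load("w4.npy",allow_pickle=True).item()
def W(c,z): return np.array([atz(p,((u+.5)/3-.5+67,(v+.5)/3-.5+47),z)[:2] for u,v in c])
def rep(n,P):
    c=P.mean(0); L=(P[3]-P[0]+P[2]-P[1])/2; S=(P[1]-P[0]+P[2]-P[3])/2
    print(n,np.round(c,1),"len",np.linalg.norm(L).round(1),np.linalg.norm(S).round(1),"ang",np.degrees(np.arctan2(L[1],L[0])).round(1),(np.degrees(np.arctan2(S[1],S[0]))).round(1))
rep("outer28",W([(200,277),(373,279),(381,491),(211,489)],28))
rep("inner28",W([(217,297),(351,297),(358,470),(224,472)],28))
rep("board",W([(145,20),(405,27),(416,500),(189,499)],20))
A=W([(103,51),(345,56)],67); print(A,A.mean(0),np.linalg.norm(A[1]-A[0]))
# bell in hand: visible?
s=sense(); print(s["tool_pos"],s["tcp_rot"])
```

```text
outer28 [ 560.  -164.8] len 67.6 52.8 ang -26.2 65.3
inner28 [ 559.2 -165.7] len 55.5 41.3 ang -26.5 66.5
board [ 530.5 -151.5] len 145.1 74.2 ang -25.5 65.2
[[ 463.66535103 -151.17089026]
 [ 488.12306758  -98.46843228]] [ 475.89420931 -124.81966127] 58.101023878940396
[593.69972338 -87.7924484  189.48023114] [-1.79993802e+02  1.03378820e-02  1.55938377e+02]
```

Run:
```python
from h import *
p=np.load("w4.npy",allow_pickle=True).item()
s=sense(); R=Ro.from_euler("xyz",s["tcp_rot"],degrees=True)
g=p["image"].astype(int).sum(2)
# expected mouth edge corners in image (dx=dy=0)
for c in[(25,18,41.5),(25,-18,41.5),(20,14,-20.5),(20,-14,-20.5)]: print(c,np.round(proj(p,s["tool_pos"]+R.apply(c)),1))
im=p["image"][160:250,205:325,::-1]; cv2.imwrite("pics/w5.png",cv2.resize(im,None,fx=6,fy=6,interpolation=cv2.INTER_CUBIC))
```

```text
(25, 18, 41.5) [287.3 185.2]
(25, -18, 41.5) [221.  185.2]
(20, 14, -20.5) [292.7 246.3]
(20, -14, -20.5) [214.9 246.2]
```

View pics/w5.png

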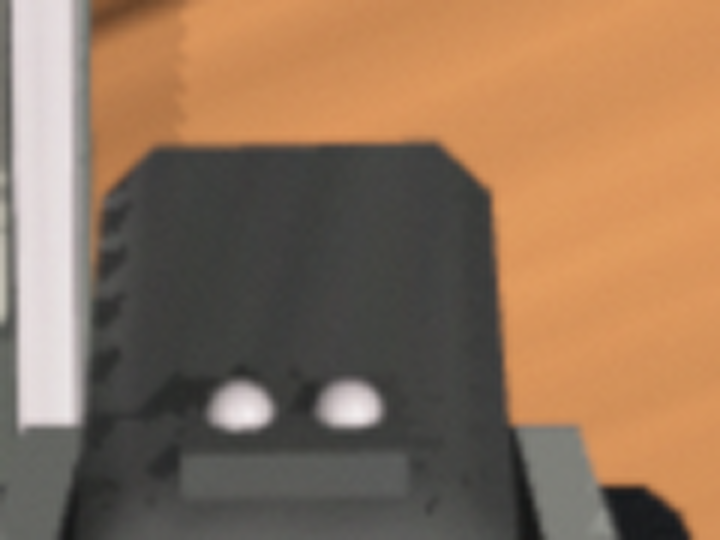

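```bash
python3 -m handwheel '[[-0.6,0,-2,0,0,0,0.02],[-0.6,0.1,-3,0,0,0,0.008],[-0.6,0,-2.5,0,0,0,0],[-0.6,0,-0.9,0,0,0,0],[-0.6,0,0,3,0,0,0],[-0.6,0,0,3,0,0,0],[-0.6,0,0,2,0,0,0],[-0.6,0,0,0,0,0,0],[-0.6,0,0,0,0,0,0]]'
python3 - <<'E'
from h import *
to(560.4,-165.5,66.5,154.4)
E
```

```text
time: 11.1
tool_pos: [556.5, -162.4, 108.4]
tcp_rot: [-180.0, -0.2, 154.4]
ft_force: [-0.4, -0.9, -3.1]
finger_gap: 30.7
grip_force: 45.7
shift cm [-0.5  -0.11  4.18] rot [-0.    -0.003 -0.001] pose [ 556.5 -162.4  108.4] [-180.    -0.2  154.4]
```

```bash
python3 -m handwheel '[[-0.6,-0.5,-0.1,0,0,0,0],[-0.6,0,0,1,0,0,0],[-0.6,0,0,1,0,0,0],[-0.6,0,0,0,0,0,0],[-0.6,0,0,0,0,0,0]]'
python3 - <<'E'
from h import *
to(560.4,-165.5,66.5,154.4)
s=sense(); R=Ro.from_euler("xyz",s["tcp_rot"],degrees=True)
for n in("wrist",):
    p=snapshot(n)
    for c in[(25.8,18,41.5),(25.8,-18,41.5)]: print(np.round(proj(p,s["tool_pos"]+R.apply(c)),1))
    save(p,"w6.png",(140,60,380,240),3)
E
```

```text
time: 11.52
tool_pos: [561.1, -165.4, 88.4]
tcp_rot: [-180.0, -0.1, 154.4]
ft_force: [-0.5, 0.1, -2.7]
finger_gap: 30.8
grip_force: 45.7
shift cm [ 0.05 -0.04  2.19] rot [-0.    -0.002  0.   ] pose [ 561.1 -165.4   88.4] [-1.800e+02 -1.000e-01  1.544e+02]
[289.2 183. ]
[223.  183.1]
```

View pics/w6.png

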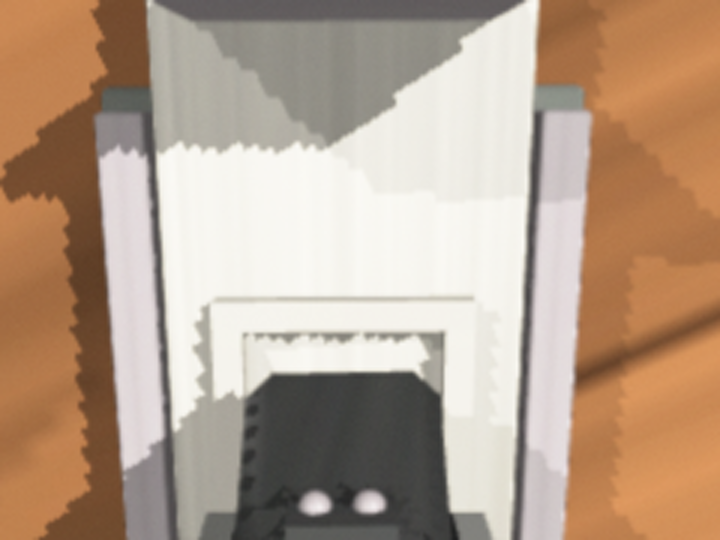

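The nest's inner rim spans crop columns 243–444 at row 332. The bell's mouth spans 247–441, with its edge at row 374.

Run:
```python
from h import *
p=snapshot("wrist"); s=sense(); R=Ro.from_euler("xyz",s["tcp_rot"],degrees=True)
f=lambda u,v,z: np.round(R.inv().apply(atz(p,((u+.5)/3-.5+140,(v+.5)/3-.5+60),z)-s["tool_pos"]),1)
print("rim inner",f(243,332,28),f(444,332,28),"outer",f(213,298,28),f(474,297,28))
print("bell edge",f(344,374,46.9),"sides",f(247,395,46.9),f(441,395,46.9))
```

```text
rim inner [ 28.7 -21.2  61.4] [28.6 19.  61.4] outer [ 35.6 -26.9  61.4] [35.7 24.8 61.4]
bell edge [25.3 -1.  42.5] sides [ 21.3 -18.8  42.5] [21.3 16.8 42.5]
```

```bash
python3 -m handwheel '[[-0.6,0.1,0,0.6,0,0,0],[-0.6,0,0,0.8,0,0,0],[-0.6,0,0,0.5,0,0,0],[-0.6,0,0,0.3,0,0,0],[-0.6,0,0,0.2,0,0,0],[-0.6,0,0,0,0,0,0],[-0.6,0,0,0,0,0,0]]'
```

```text
time: 12.2
tool_pos: [560.9, -165.3, 65.2]
tcp_rot: [-180.0, -0.0, 154.4]
ft_force: [0.8, -0.5, -4.1]
finger_gap: 30.7
grip_force: 45.7
```

```bash
python3 -m handwheel '[[-0.6,0,0,0.1,0,0,0],[-0.6,0,0,0.1,0,0,0],[-0.6,0,0,0,0,0,0]]'; python3 -c "
from h import *
s=sense();print(s['tool_pos'],s['ft_force'])"
```

```text
time: 12.45
tool_pos: [561.2, -165.4, 63.6]
tcp_rot: [180.0, 0.0, 154.4]
ft_force: [-0.1, 0.0, -3.0]
finger_gap: 30.6
grip_force: 45.8
[ 561.17810977 -165.37989555   63.55740636] [-0.0648949   0.04776276 -3.00145905]
```

```bash
python3 -m handwheel '[[-0.6,0,0,0.1,0,0,0],[-0.6,0,0,0,0,0,0],[-0.2,0,0,0,0,0,0],[0.3,0,0,0,0,0,0],[0.3,0,0,0,0,0,0],[0.3,0,0,0,0,0,0],[0.3,0,0,0,0,0,0],[0.3,0,0,-1,0,0,0],[0.3,0,0,-2.5,0,0,0],[0.3,0,0,-3.5,0,0,0],[0.3,0,0,-3.5,0,0,0],[0.3,0,0,-1.5,0,0,0]]'
python3 - <<'E'
from h import *
p=snapshot("wrist"); save(p,"w7.png",None,1)
for c in[(25,18),(25,-18),(-25,18),(-25,-18)]: pass
for q in("bell","push_plate"):
    print(q,[(np.round(r["location"]),round(r["conf"],2),np.round(proj(p,r["location"]))) for r in place_of(p,q)[:2]])
# push stance: closed fingers, tcp just outside plate
ux=np.array([np.cos(np.radians(-25.7)),np.sin(np.radians(-25.7))]); pl=np.array([559.9,-165.2])-94*ux
print(pl); q=pl-40*ux; to(q[0],q[1],160,154.4)
E
```

```text
time: 13.45
tool_pos: [563.0, -166.1, 188.7]
tcp_rot: [180.0, 0.4, 154.4]
ft_force: [0.6, -0.6, 1.7]
finger_gap: 55.9
grip_force: 0.0
bell [(array([ 561., -168.,   23.]), 0.62, array([253., 172.]))]
push_plate [(array([ 476., -125.,   52.]), 0.83, array([255.,  60.]))]
[ 475.19876    -124.43604605]
shift cm [13.65 -0.03  2.46] rot [0.    0.005 0.   ] pose [ 562.3 -165.8  185.3] [180.    0.3 154.4]
```

View pics/w7.png

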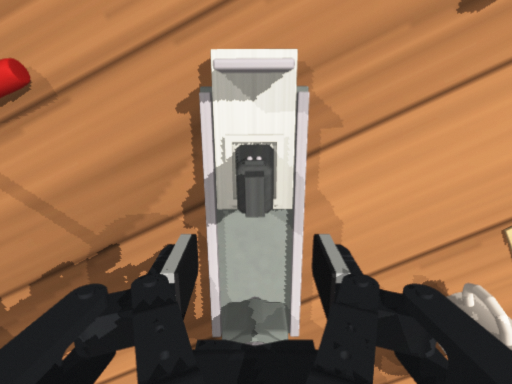

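The bell sits square in the nest at (254,178). Next I'll close the fingers and go outside the plate.

```bash
python3 -m handwheel '[[-1,2,0,0,0,0,0],[-1,3.5,0,0,0,0,0],[-1,3.5,0,0,0,0,0],[-1,3.5,0,0,0,0,0],[-1,1.2,0,2,0,0,0],[-1,0,0,3.5,0,0,0],[-1,0,0,3.5,0,0,0],[-1,0,0,2.5,0,0,0],[-1,0,0,1,0,0,0],[-1,0,0,0,0,0,0],[-1,0,0,0,0,0,0]]' 20
python3 - <<'E'
from h import *
ux=np.array([np.cos(np.radians(-25.7)),np.sin(np.radians(-25.7))]); pl=np.array([559.9,-165.2])-94*ux
q=pl-13*ux; to(q[0],q[1],58,154.3); q=pl+72*ux;  to(q[0],q[1],58,154.3)
print(sense()["finger_gap"])
E
```

```text
time: 14.52
tool_pos: [436.8, -105.9, 57.1]
tcp_rot: [-180.0, -0.1, 154.4]
ft_force: [1.1, 0.6, 0.4]
finger_gap: -0.2
grip_force: 0.0
shift cm [-2.96 -0.01 -0.1 ] rot [-0.    -0.002  0.002] pose [ 436.8 -105.9   57.1] [-1.800e+02 -1.000e-01  1.544e+02]
shift cm [-11.46  -0.03  -0.12] rot [-0.    -0.002  0.002] pose [ 436.8 -105.9   57.1] [-1.800e+02 -1.000e-01  1.544e+02]
-0.2326236474883194
```

```bash
python3 -m handwheel '[[-1,-1,0,0,0,0,0],[-1,-1,0,0,0,0,0],[-1,-0.3,0,0,0,0,0],[-1,-0.2,0,0,0,0,0],[-1,-0.2,0,0,0,0,0],[-1,-0.2,0,0,0,0,0],[-1,-0.3,0,0,0,0,0],[-1,-0.4,0,0,0,0,0],[-1,-0.4,0,0,0,0,0],[-1,-0.4,0,0,0,0,0],[-1,-0.4,0,0,0,0,0],[-1,-0.4,0,0,0,0,0]]' && python3 -m handwheel '[[-1,-0.4,0,0,0,0,0],[-1,-0.4,0,0,0,0,0],[-1,-0.4,0,0,0,0,0],[-1,-0.4,0,0,0,0,0],[-1,-0.4,0,0,0,0,0],[-1,-0.4,0,0,0,0,0],[-1,-0.4,0,0,0,0,0],[-1,-0.4,0,0,0,0,0],[-1,-0.4,0,0,0,0,0],[-1,-0.4,0,0,0,0,0]]'
python3 - <<'E'
from h import *
ux=np.array([np.cos(np.radians(-25.7)),np.sin(np.radians(-25.7))]); pl=np.array([559.9,-165.2])-94*ux
q=pl+72*ux;  to(q[0],q[1],58,154.3)
p=snapshot("side"); 
for q in("knob_grip","push_plate","bell"):
    print(q,[(np.round(r["location"]),round(r["conf"],2)) for r in place_of(p,q)[:5]])
E
```

```text
time: 15.52
tool_pos: [484.6, -128.6, 57.2]
tcp_rot: [180.0, -0.0, 154.4]
ft_force: [-2.0, 1.9, 1.3]
finger_gap: 0.0
grip_force: 1.2
time: 16.35
tool_pos: [520.6, -146.0, 57.2]
tcp_rot: [180.0, -0.0, 154.4]
ft_force: [-0.5, 2.8, 0.9]
finger_gap: 0.1
grip_force: 1.2
shift cm [-2.18 -0.03 -0.08] rot [ 0.    -0.     0.002] pose [ 520.6 -146.    57.2] [180.   -0.  154.4]
knob_grip [(array([ 631., -206.,  198.]), 0.59)]
push_plate [(array([ 531., -152.,   50.]), 0.96)]
bell [(array([ 616., -189.,   24.]), 0.96), (array([478., 235.,  -1.]), 0.92), (array([474., 425.,   5.]), 0.71), (array([385., 370.,  -2.]), 0.63)]
```

```bash
python3 -m handwheel '[[-1,-0.3,0,0,0,0,0],[-1,-0.3,0,0,0,0,0],[-1,-0.3,0,0,0,0,0],[-1,-0.2,0,0,0,0,0],[-1,-0.1,0,0,0,0,0]]'; for i in 1; do python3 -m handwheel '[[-1,-0.1,0,0,0,0,0],[-1,-0.1,0,0,0,0,0]]'; python3 -m handwheel '[[-1,-0.1,0,0,0,0,0],[-1,-0.1,0,0,0,0,0]]';python3 -m handwheel '[[-1,-0.1,0,0,0,0,0]]'; done | grep -E "pos|ft_"
```

```text
time: 16.97
tool_pos: [531.3, -151.3, 57.3]
tcp_rot: [-180.0, -0.0, 154.4]
ft_force: [-1.9, -0.3, 1.1]
finger_gap: -0.2
grip_force: 1.1
tool_pos: [532.9, -152.0, 57.3]
ft_force: [-1.9, -0.1, 2.3]
tool_pos: [534.7, -152.9, 57.3]
ft_force: [-3.5, -0.2, 1.1]
tool_pos: [535.6, -153.3, 57.3]
ft_force: [-2.5, -1.0, -0.3]
```

```bash
for i in 1; do python3 -m handwheel '[[-1,-0.1,0,0,0,0,0],[-1,-0.1,0,0,0,0,0]]'; python3 -m handwheel '[[-1,-0.1,0,0,0,0,0],[-1,-0.1,0,0,0,0,0]]';python3 -m handwheel '[[-1,-0.1,0,0,0,0,0]]'; done | grep -E "pos|ft_"
```

```text
tool_pos: [537.5, -154.1, 57.3]
ft_force: [-2.6, 0.6, 0.0]
tool_pos: [539.3, -155.0, 57.3]
ft_force: [-2.3, -0.2, 1.0]
tool_pos: [540.2, -155.4, 57.3]
ft_force: [-2.5, -0.8, 0.2]
```

```bash
for i in 1; do python3 -m handwheel '[[-1,-0.1,0,0,0,0,0]]'; python3 -m handwheel '[[-1,-0.1,0,0,0,0,0]]'; python3 -m handwheel '[[-1,-0.1,0,0,0,0,0]]';python3 -m handwheel '[[-1,-0.1,0,0,0,0,0]]'; done | grep -E "pos|ft_"
```

```text
tool_pos: [541.1, -155.8, 57.2]
ft_force: [-2.6, -1.7, 0.6]
tool_pos: [542.0, -156.3, 57.3]
ft_force: [-2.8, -1.1, -0.0]
tool_pos: [542.1, -156.3, 57.2]
ft_force: [-12.4, 3.1, 8.6]
tool_pos: [542.1, -156.3, 57.1]
ft_force: [-16.9, 6.1, 14.2]
```

Stop reached: the force rose at TCP (542.1,-156.3). I'll back off, rise and look at the knob.

```bash
python3 -m handwheel '[[-1,0.3,0,0,0,0,0],[-1,1,0,0,0,0,0],[-1,2,0,0,0,0,0],[-1,1,0,-1,0,0,0],[-1,0,0,-3,0,0,0],[-1,0,0,-4,0,0,0],[-1,0,0,-4,0,0,0],[-1,0,0,-4,0,0,0],[0,0,0,-3,0,0,0],[0.3,0,0,-1,0,0,0],[0.3,0,0,0,0,0,0]]'; python3 -m handwheel '[[0.3,-3,0,0,0,0,0],[0.3,-4,0,0,0,0,0],[0.3,-2,0,0,0,0,0],[0.3,0,0,0,0,0,0],[0.3,0,0,0,0,0,0]]'
python3 - <<'E'
from h import *
p=snapshot("wrist"); save(p,"w8.png",None,1.5); np.save("w8.npy",p,allow_pickle=True)
for q in("knob_grip","spindle","push_plate","bell"):
    print(q,[(np.round(r["location"]),round(r["conf"],2),np.round(proj(p,r["location"]))) for r in place_of(p,q)[:2]])
to(636.8,-201.7,250,154.4); print(proj(p,[636.8,-201.7,212]))
for t in trace(p,"ratchet")[:2]: print(t["conf"],t["pixels"].sum(),cv2.minAreaRect(np.argwhere(t["pixels"])[:,::-1].astype(np.float32)))
E
```

```text
time: 19.05
tool_pos: [507.3, -139.1, 261.9]
tcp_rot: [179.9, 0.5, 154.4]
ft_force: [-0.2, 0.1, 1.3]
finger_gap: 35.9
grip_force: 0.0
time: 19.47
tool_pos: [585.7, -177.2, 254.0]
tcp_rot: [-180.0, -0.3, 154.4]
ft_force: [-0.9, 0.2, -0.6]
finger_gap: 55.4
grip_force: 0.0
knob_grip []
spindle []
push_plate [(array([ 551., -158.,   53.]), 0.71, array([258., 128.]))]
bell [(array([ 637., -201.,   26.]), 0.72, array([256., 208.]))]
shift cm [-5.7  -0.02  0.72] rot [ 0. -0.  0.] pose [ 585.5 -176.9  257.2] [180.   -0.  154.4]
[256.10102638 311.5726123 ]
0.57 2240 ((255.0, 295.5), (63.0, 42.0), 90.0)
```

View pics/w8.png

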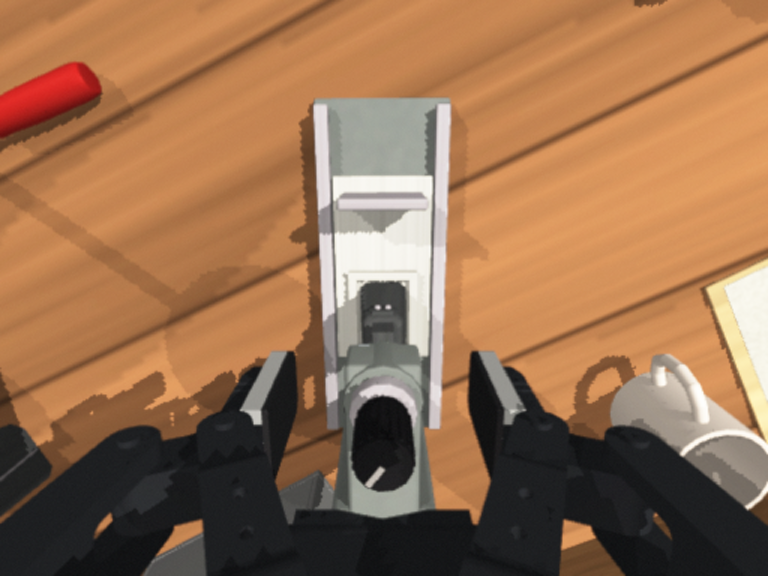

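The seated bell at (255,205) is under the arm. The black knob spans px x 235–276, its top disc is centred near (255,309), and a white index mark shows on it at (249,318).

Run:
```python
from h import *
p=np.load("w8.npy",allow_pickle=True).item()
a=np.radians(-25.6);ux=np.array([np.cos(a),np.sin(a)]);A=np.array([636.8,-201.7])
g=p["image"].astype(int).sum(2)
print("far rim pred",proj(p,[*(A+13*ux),212]),"near bottom",proj(p,[*(A-13*ux),176]))
print([proj(p,[*(A+s*13*np.array([-ux[1],ux[0]])),212]).round(1) for s in(1,-1)])
print(g[300:345,255]); print(g[308,215:300])
```

```text
far rim pred [256.10579688 329.20736748] near bottom [255.88088783 263.05183738]
[array([277.1, 311.6]), array([235.1, 311.6])]
[ 65  62  51  70  68  67  65  66  66  65  87 175 396 526 450 263 148 110
 104 103 105 106 104 108 106 102 113 227 463 490 495 491 493 491 490 497
 495 493 493 492 492 489 488 493 473]
[266 262 264 258 259 258 254 253 254 246 233 228 225 217 210 209 242 339
 400 342 159  68  61  67  67  68  72  64  71  67  62  68  70  71  66  64
  65  65  68  73  66  73  64  70  69  73  71  64  64  74  77  92 100  87
  90  89  96  89  89  93  81 142 398 458 381 303 280 273 292 310 320 363
 373 372 369 379 381 380 377 380 380 384 388 387 389]
```

```bash
python3 -m handwheel '[[0.3,-2,0,0,0,0,0],[0.3,-2.5,0,0,0,0,0],[0.3,-1.1,0,0,0,0,0],[0.3,0,0,0,0,0,0],[0.3,0,0,2,0,0,0],[0.3,0,0,2,0,0,0],[0.3,0,0,1,0,0,0],[0.3,0,0,0,0,0,0],[0.3,0,0,0,0,0,0]]'; python3 -c "
from h import *
to(636.1,-201.4,198,154.4)"
```

```text
time: 20.52
tool_pos: [635.9, -201.1, 207.1]
tcp_rot: [-180.0, -0.1, 154.4]
ft_force: [0.9, -0.5, -0.1]
finger_gap: 55.5
grip_force: 0.0
shift cm [-0.03 -0.01  0.91] rot [-0.    -0.001  0.   ] pose [ 635.9 -201.1  207.1] [-1.800e+02 -1.000e-01  1.544e+02]
```

```bash
python3 -m handwheel '[[0.3,0,0,0.5,0,0,0],[0.3,0,0,0.3,0,0,0],[0.3,0,0,0,0,0,0],[-0.3,0,0,0,0,0,0],[-0.7,0,0,0,0,0,0],[-0.7,0,0,0,0,0,0],[-0.7,0,0,0,0,0,0],[-0.7,0,0,0,0,0,0]]' 35
cat > q.py <<'E'
from h import *
s=sense(); print(round(s["time"],2),"yaw",s["tcp_rot"][2].round(2),"j6eff",s["joint_efforts"][5].round(4),"wt",s["wrist_torque"].round(3),"F",s["ft_force"].round(1),"gap",s["finger_gap"].round(1),"j6",s["joint_pos"][5].round(1),s["tool_pos"].round(1))
E
python3 q.py
```

```text
time: 21.18
tool_pos: [636.9, -201.5, 199.9]
tcp_rot: [180.0, 0.0, 154.4]
ft_force: [0.0, -0.3, 3.0]
finger_gap: 24.7
grip_force: 34.6Traceback (most recent call last):
  File "q.py", line 2, in <module>
    s=sense(); print(round(s["time"],2),"yaw",s["tcp_rot"][2].round(2),"j6eff",s["joint_efforts"][5].round(4),"wt",s["wrist_torque"].round(3),"F",s["ft_force"].round(1),"gap",s["finger_gap"].round(1),"j6",s["joint_pos"][5].round(1),s["tool_pos"].round(1))
                                                                                                                                                                               ^^^^^^^^^^^^^^^^^^^^^
AttributeError: 'float' object has no attribute 'round'
```

```bash
sed -i 's/s\["finger_gap"\].round(1)/round(s["finger_gap"],1)/' q.py; python3 q.py; H="python3 -m handwheel"
for i in 1 2 3 4 5; do $H '[[-0.7,0,0,0,0,0,0.05],[-0.7,0,0,0,0,0,0.05]]' >/dev/null; python3 q.py; done
```

```text
21.18 yaw 154.4 j6eff -0.0106 wt [ 0.132  0.011 -0.025] F [ 0.  -0.3  3. ] gap 24.7 j6 -86.4 [ 636.9 -201.5  199.9]
21.35 yaw 148.56 j6eff -1.4574 wt [0.127 0.072 0.021] F [-0.9  1.4  2.6] gap 25.1 j6 -80.5 [ 636.9 -201.5  199.9]
21.52 yaw 142.81 j6eff -1.2133 wt [0.169 0.102 0.022] F [-1.1  0.4  3. ] gap 25.3 j6 -74.8 [ 636.9 -201.6  199.9]
21.68 yaw 137.08 j6eff -1.2115 wt [0.157 0.15  0.066] F [-0.8  0.2  3.3] gap 24.7 j6 -69.0 [ 636.9 -201.5  199.9]
21.85 yaw 131.35 j6eff -1.2117 wt [ 0.171  0.128 -0.005] F [-1.4  1.   3.2] gap 25.4 j6 -63.3 [ 636.9 -201.6  199.9]
22.02 yaw 125.62 j6eff -1.2112 wt [0.13  0.155 0.062] F [0.1 0.7 2.9] gap 24.8 j6 -57.6 [ 636.9 -201.6  199.9]
```

```bash
H="python3 -m handwheel"
for i in 1 2 3 4 5 6; do $H '[[-0.7,0,0,0,0,0,0.05],[-0.7,0,0,0,0,0,0.05]]' >/dev/null; python3 q.py; done
```

```text
22.18 yaw 119.89 j6eff -1.2122 wt [ 0.111  0.17  -0.03 ] F [-1.1  2.1  3.4] gap 25.1 j6 -51.9 [ 636.8 -201.6  199.9]
22.35 yaw 114.16 j6eff -1.2114 wt [0.098 0.159 0.022] F [-0.6  0.6  2.3] gap 24.9 j6 -46.1 [ 636.8 -201.6  199.9]
22.52 yaw 108.43 j6eff -1.2117 wt [0.106 0.212 0.048] F [-0.8  1.1  2.9] gap 24.9 j6 -40.4 [ 636.8 -201.6  199.9]
22.68 yaw 102.7 j6eff -1.2112 wt [ 0.164  0.176 -0.   ] F [-2.2  1.7  2.6] gap 24.7 j6 -34.7 [ 636.8 -201.6  199.9]
22.85 yaw 96.97 j6eff -1.2112 wt [0.157 0.19  0.051] F [-1.2  1.1  3.8] gap 25.1 j6 -28.9 [ 636.8 -201.6  199.9]
23.02 yaw 91.24 j6eff -1.2113 wt [0.182 0.274 0.018] F [-0.7  0.4  3.7] gap 24.9 j6 -23.2 [ 636.8 -201.6  199.9]
```

```bash
H="python3 -m handwheel"
for i in 1 2 3 4 5 6; do $H '[[-0.7,0,0,0,0,0,0.05]]' >/dev/null; python3 q.py|cut -c1-80; done
python3 - <<'E'
from h import *
p=snapshot("side"); u=proj(p,[636.5,-201.6,110]).astype(int); print(u)
save(p,"s9.png",(u[0]-40,u[1]-45,u[0]+40,u[1]+35),7)
E
```

```text
23.1 yaw 88.37 j6eff -1.2113 wt [0.161 0.238 0.043] F [-1.2  1.2  3.5] gap 25.0 
23.18 yaw 85.51 j6eff -1.2113 wt [0.172 0.226 0.028] F [-1.1  1.2  3. ] gap 25.2
23.27 yaw 82.65 j6eff -1.2112 wt [0.149 0.303 0.057] F [-0.6  0.7  2.7] gap 24.7
23.35 yaw 79.78 j6eff -1.2111 wt [0.15  0.243 0.04 ] F [-1.6  1.6  4.2] gap 25.0
23.43 yaw 76.92 j6eff -1.2111 wt [0.181 0.236 0.032] F [-1.5  1.   4. ] gap 25.3
23.52 yaw 74.05 j6eff -1.1994 wt [0.215 0.314 0.101] F [-1.2  1.4  4.2] gap 24.7
[223 127]
```

View pics/s9.png

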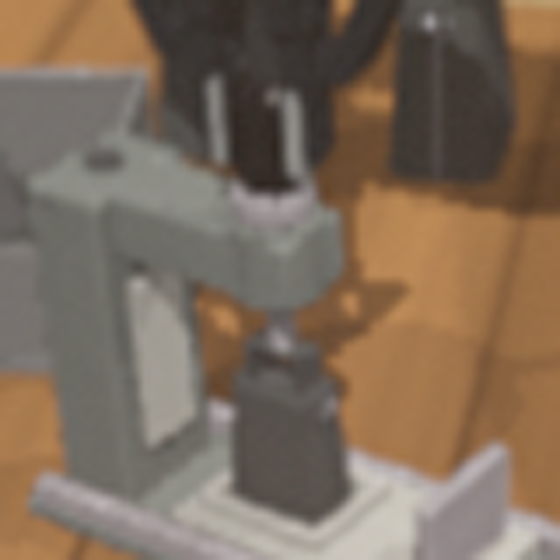

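The spindle now meets the strap, and the torque jumped at yaw 74°. Aim for about three clicks of slip, to yaw near 8°, watching the pulses.

```bash
H="python3 -m handwheel"
for i in 1 2 3 4 5 6 7 8 9 10 11 12; do $H '[[-0.7,0,0,0,0,0,0.05]]' >/dev/null; python3 q.py|cut -c1-80; done
```

```text
23.65 yaw 71.38 j6eff -1.661 wt [0.152 0.34  0.079] F [-2.5  0.9  3.5] gap 25.1 
23.73 yaw 68.41 j6eff -1.3459 wt [0.217 0.325 0.079] F [-2.   0.6  4.8] gap 24.8
23.82 yaw 65.53 j6eff -1.1791 wt [0.168 0.357 0.107] F [-1.9 -0.2  4.2] gap 25.3
23.9 yaw 62.67 j6eff -1.1578 wt [0.261 0.344 0.13 ] F [-2.8  0.3  4.4] gap 24.8 
23.98 yaw 59.8 j6eff -1.1752 wt [0.188 0.34  0.103] F [-2.2  1.   4.3] gap 24.9 
24.07 yaw 56.94 j6eff -1.2072 wt [0.208 0.306 0.042] F [-2.   1.7  4.7] gap 25.0
24.15 yaw 54.07 j6eff -1.2346 wt [ 0.223  0.383 -0.028] F [-2.8  1.4  4.7] gap 2
24.23 yaw 51.21 j6eff -1.2403 wt [ 0.215  0.426 -0.015] F [-1.4  0.5  4.2] gap 2
24.32 yaw 48.34 j6eff -1.2209 wt [0.187 0.377 0.052] F [-2.3  0.6  4.4] gap 24.9
24.4 yaw 45.48 j6eff -1.1887 wt [0.259 0.37  0.131] F [-1.4  0.8  3.9] gap 25.2 
24.48 yaw 42.61 j6eff -1.1629 wt [0.203 0.322 0.095] F [-2.2  0.9  4.9] gap 24.8
24.57 yaw 39.75 j6eff -1.1586 wt [0.27  0.36  0.068] F [-2.1  1.9  4.9] gap 25.0
```

```bash
H="python3 -m handwheel"
for i in 1 2 3 4 5 6 7 8 9 10 11; do $H '[[-0.7,0,0,0,0,0,0.05]]' >/dev/null; python3 q.py|cut -c1-80; done; $H '[[-0.7,0,0,0,0,0,0],[-0.2,0,0,0,0,0,0],[0.3,0,0,0,0,0,0],[0.3,0,0,0,0,0,0],[0.3,0,0,0,0,0,0],[0.3,0,0,0,0,0,0],[0.3,0,0,-1,0,0,0],[0.3,0,0,-2,0,0,0],[0.3,0,0,-3,0,0,0],[0.3,0,0,-3,0,0,0],[0.3,0,0,-1,0,0,0],[0.3,0,0,0,0,0,0]]'
python3 - <<'E'
from h import *
p=snapshot("wrist"); save(p,"w10.png")
p=snapshot("side"); u=(223,127)
print([(np.round(r["location"]),round(r["conf"],2)) for r in place_of(p,"bell")[:4]])
save(p,"s10.png",(u[0]-40,u[1]-45,u[0]+40,u[1]+35),6)
E
```

```text
24.65 yaw 36.89 j6eff -1.1788 wt [0.258 0.368 0.051] F [-1.6  0.6  4.2] gap 25.0
24.73 yaw 34.02 j6eff -1.2115 wt [0.248 0.374 0.088] F [-2.3  0.7  5. ] gap 24.9
24.82 yaw 31.15 j6eff -1.2376 wt [0.296 0.392 0.019] F [-1.9  2.   4.6] gap 24.9
24.9 yaw 28.29 j6eff -1.2383 wt [ 0.262  0.384 -0.006] F [-2.6  1.   4.7] gap 24
24.98 yaw 25.42 j6eff -1.2176 wt [0.303 0.455 0.055] F [-2.3  2.   4. ] gap 24.8
25.07 yaw 22.56 j6eff -1.1835 wt [0.368 0.332 0.063] F [-3.3  1.9  4.8] gap 25.2
25.15 yaw 19.7 j6eff -1.1606 wt [0.305 0.371 0.048] F [-2.1  1.8  4.3] gap 24.7 
25.23 yaw 16.84 j6eff -1.1603 wt [0.286 0.405 0.074] F [-2.5  1.8  4.6] gap 24.6
25.32 yaw 13.97 j6eff -1.1835 wt [0.291 0.36  0.049] F [-1.6  1.2  5.3] gap 24.5
25.4 yaw 11.1 j6eff -1.2164 wt [ 0.282  0.411 -0.011] F [-3.2  1.   5.2] gap 25.
25.48 yaw 8.24 j6eff -1.2391 wt [0.363 0.396 0.003] F [-3.   1.4  5.2] gap 25.0 
time: 26.48
tool_pos: [638.4, -202.3, 305.2]
tcp_rot: [179.8, -0.4, 8.3]
ft_force: [0.0, -0.9, 1.3]
finger_gap: 55.5
grip_force: 0.0
[(array([386., 368.,  -3.]), 0.88), (array([478., 234.,   1.]), 0.71), (array([ 636., -199.,   24.]), 0.63), (array([474., 426.,   2.]), 0.55)]
```

View pics/s10.png

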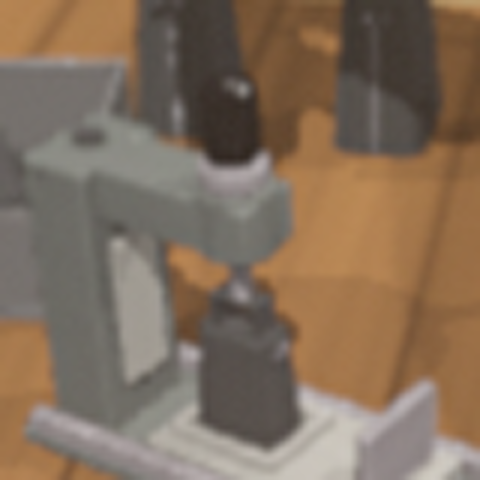

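The bell stands upright in the nest with the spindle on its strap at (238,290), the gripper is clear, and three torque pulses were felt.

```bash
python3 -c "
from bench import hand_in
print(hand_in())"
```

```text
the job is handed in; nothing more can be done
None
```

The tallest bell is seated in the nest with the tray pushed in to its stop, and it is clamped after about three ratchet clicks (judged from torque pulses); the gripper is clear, and I handed the job in at about 26.6 s.

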